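Seat the grinding cup on the sample mill and hold it pressed

TASK

Make the small sample mill ready to run: it has just been carried here, so first swing its carry handle from over the well down to the left until it snaps into its end stop. Then take the grinding cup by the bar on its lid, lower it upright onto the toothed drive in the well, turning it until the teeth mesh and it drops fully home, and press it down so that the sprung interlock ring under it goes to the bottom of its travel. Finish while still holding the cup pressed down like that - do not let go - and leave the rocks, mortar, vial and spatula lying nearby where they are.

Things in the scene. Friction and masses are not known exactly. Their poses are not given: they have to be found in the camera images.
- mill: sample mill: a white drum, 104 mm across, 58 mm high, fixed on the worktop; origin at the centre of its underside, z up. The round well in its top (75 mm across) holds the drive with the interlock ring round it. Handle pivots on its +y and -y sides; the handle folds down towards +x, the robot's left. A low grey panel (40 mm high, out to 70 mm from the axis) lies between -x and +y
- drive: steel drive upright in the middle of the well: a round pilot nose, 24 mm in diameter, coned to 15 mm at its top 70 mm above the worktop, with six straight teeth round it. Origin on the mill's axis, 34 mm above the worktop; teeth at 0, 60, 120, 180, 240, 300 degrees from its x axis. Geared: it turns only above 0.35 N m
- drive_teeth (a point): on the drive's axis, level with the flat tops of its six teeth, 60 mm above the worktop; the teeth are 4.5 mm wide and reach 19 mm from the axis
- bail_grip (a point): centre of the carry handle's round black grip, 16 mm in diameter and 92 mm long, parallel to the mill's y axis, 88 mm from the pivot axis; a flat steel strap at each end (63 mm to either side of the middle) runs to the pivots
- bail_hinge (a point): middle of the handle's pivot axis, 40 mm above the worktop on the mill's axis; the pivot axis is the mill's y axis
- bail (a joint): carry handle's angle, rad: 0 upright over the well, growing as it swings to the mill's +x side; 1.60 is the end stop (grip beside the drum, 37 mm above the worktop). Friction 0.07 N m: it stays where left. From 1.05 its nose meets a sprung plunger (3 to 4 N more at the grip); past 1.35 the plunger drives it to the end stop and keeps it there
- cup: loose grinding cup, steel with grey foot and lid, 64 mm in diameter (lid 68), 117 mm high, about 0.26 kg, upright on the worktop. Origin at the centre of its underside, z up, x along the grip bar. On the drive its origin stands 56 mm above the worktop while unmeshed (on the tooth tops), 46 mm once meshed (on the interlock ring), 41 mm pressed fully down
- cup_bar (a point): middle of the grip bar on the cup's lid, 105 mm above the cup's underside: 48 mm long (cup's x), 14 mm thick (y), 25 mm high (12 mm of it below this point, then the lid)
- cup_socket (a point): on the cup's axis, lower end of the socket in its hollow foot, 4 mm above the underside: six teeth 6.5 mm wide, tips 13.2 mm from the axis, at 30, 90, 150, 210, 270, 330 degrees from the cup's x. It meshes when the cup's x lies along the drive's x or any multiple of 60 degrees from it, within about 6 degrees
- interlock (a joint): travel of the sprung black interlock ring in the well, m: 0 up (its top 46 mm above the worktop), 0.005 pressed to the bottom. Its spring pushes up with 4 N at 0 and 12 N at 0.005, so the cup's own weight does not press it
- rock_1: a pale rock, 38x49x26 mm; leave it alone
- rock_3: a dark grey rock, 51x38x31 mm; leave it alone
- mortar: the white porcelain mortar at the front right, 98 mm across and 63 mm high; leave it alone
- vial_tall: a vial with a black cap, 33 mm across and 70 mm high; leave it alone
- spatula: a wood-handled spatula lying flat, 200 mm long; leave it alone
Things that resemble listed ones, but are neither listed nor needed, are in the scene too. What is shaped like the cup but green is not meant.

How it is judged:
By the outcome, as a careful person would: the job done as asked, in the order asked, and still so for the second after the job is handed in, while the arm keeps its last pose, push and grip.
It also fails if it takes over 51 s, if anything falls off the work surface, if the arm or the gripper's body presses on something with over 40 N, if the wrist force passes 120 N, or if a joint passes its speed limit or range.

ROBOT

A 6-joint arm with a two-finger parallel gripper is mounted at the origin on a cart in front of the work surface, level with it; the furniture and walls round the work are solid. World frame = base frame: x ahead of the robot, y to its left, z up, the work surface at z = 0. Lengths are in m, angles in degrees, forces in N, time in s.
With the tool pointing down it reaches from about 0.375 to 0.9 m from the base axis. Payload 3.1 kg.
Tool frame: the origin (TCP) lies on the centre line of the jaws, within the pads' length; the fingertips stand 8 mm ahead of it and the grasp point (between the pads) lies 11 mm behind it; z points along the fingers, y is the line along which they close (so a half turn about z gives the same grasp; the last joint's range is limited). The gripper opens to 87 mm and grips with 3 to 60 N. Pads are 19 mm wide; open, the fingers measure 117 mm over their backs; the gripper's body (75 mm by 190 mm) begins 51 mm behind the grasp point.
Start: joints at [58.241, 30.224, 82.088, -0, 67.689, -10.227], TCP at [0.229, 0.581, 0.231] pointing down, gripper open.
Joint ranges: [-176.69, 176.69], [-43.24, 126.21], [12.49, 139.97], [-82, 262], [0, 151.66], [-163.58, 163.58]. Speed limits (degrees/s): [159.86, 159.86, 180, 180, 180, 180].

INTERFACE

Orientations are given as a 3x3 rotation matrix whose columns are the frame's x, y, z axes.
In Python, from rig import * gives the robot as it stands.
- The arm moves only by the tool step_arm, never from a script. Its argument "targets" is a list of rows, each a list of 5 numbers: the opening, from -1 (shut) to 1 (fully open), then the shift along the world's x, y, z normalised to -1 to 1, where 1 is 0.25 m, then the turn about the world's z normalised to -1 to 1, where 1 is 180 degrees. In form: [[fingers, x, y, z, turn], ...]. A call has 1 to 20 rows; each row is the pose to reach, as a shift and turn from the pose commanded when the call began, turning the shorter way round; what a row does not reach only later rows make up. A row lasts 1/10 s, in which the tool goes at most 50 mm and 8.59 degrees, less where a joint would pass 70% of its speed; a pose out of reach is approached as far as the arm can. A call with a number of a shift or a turn outside -1 to 1 is refused whole. A call with a gripper value outside its range is refused whole. The fingers move at their own pace and stop on an object; the grip force is fixed at half the most. Time passes only in rows, so rows that repeat a pose let the fingers close. It gives the time, the measured TCP pose, the force, the opening and the grip force at its end, in the units of the state.
- read_state(): the state, without advancing time (a new reading comes with each control period).
- capture(name): name is "side" or "top" or "wrist"; returns a dict with "color" (400x640x3 uint8, red, green, blue), "mtx" (3x3 intrinsics, pixels), "k1" (the pictures are not rectified: a ray, as slopes to the right and down, at radius r is drawn at 1 + k1 r^2 times it, then the intrinsics apply), "pose" (4x4, takes a point from camera to world coordinates). Camera axes: x right, y down, z forward; pixel columns grow to the right and rows downward; lengths in m; the calibration is good to about 2 mm. A picture is of the moment at which its call begins. There is no depth.
- hand_in(): hands the job in; it is judged then, once.
The state is a dict: "time_s": time; "joint_positions": joint angles; "qvel": joint speeds; "tau": joint torques, N m; "position": TCP position; "tcp_rot": TCP orientation; "force": force on the tool from outside, world axes, zero at the start; "moment": the same for the moment, N m; "opening": opening from 0.0 (shut) to 1.0 (fully open); "grasp_force": force on a finger pad.
Only numpy, scipy, OpenCV 4.12 (cv2) and the standard library are available. Lean on these libraries where they do the work, as an engineer would, in place of code of your own. Each camera call takes 0.05 s, during which the arm holds its last target. There are 200 camera calls.

## Working session

There is one attempt and no reset: what is moved stays moved. The work goes in short steps, Python scripts to look and compute and a tool call to move; the robot and the scene stay as the last step left them, time stands still between calls to the robot, and variables do not carry over. Pictures are saved under pics/ and viewed, at most 10 in all, crops included, and the job is handed in when it is done.

Besides the shell and the picture viewer there is one more tool, called after "Emit:" as a command line: name --pt "numbers of a row" for each row, then --argument value for the rest. step_arm: Moves the arm, as the interface text tells. Scaled input: -1 to 1 covers 0.25 m each way for a shift and 180 degrees each way for a turn. Its arguments: {"type":"object","properties":{"targets":{"type":"array","items":{"type":"array","items":{"type":"number"}}}},"required":["targets"]}

```bash
mkdir -p pics
python3 - <<'E'
from rig import *
import cv2,pickle
d={n:capture(n) for n in("top","side")}
pickle.dump(d,open("c0.pkl","wb"))
for n in d: cv2.imwrite(f"pics/{n}0.png",d[n]["color"][:,:,::-1]); print(n,d[n]["mtx"].tolist(),d[n]["k1"],d[n]["pose"].round(3).tolist())
s=read_state();print(s["position"],s["tcp_rot"],s["force"],s["time_s"])
E
```

```text
top [[363.00263686941963, 0.0, 319.94133045333416], [0.0, 363.00263686941963, 197.87062729077962], [0.0, 0.0, 1.0]] -0.051490595171335724 [[-0.057, -0.976, 0.211, 0.339], [-0.998, 0.056, -0.013, -0.117], [0.001, -0.211, -0.977, 1.041], [0.0, 0.0, 0.0, 1.0]]
side [[447.2391962818205, 0.0, 324.62529914988244], [0.0, 447.2391962818205, 196.29487528393352], [0.0, 0.0, 1.0]] 0.04004794674808607 [[-0.354, -0.726, 0.589, -0.151], [-0.935, 0.286, -0.209, 0.146], [-0.017, -0.625, -0.78, 1.055], [0.0, 0.0, 0.0, 1.0]]
[0.22903709 0.58082617 0.22964614] [[-9.30201605e-01  3.67047545e-01 -1.03661472e-03]
 [ 3.67048845e-01  9.30200146e-01 -1.68327368e-03]
 [ 3.46417689e-04 -1.94627212e-03 -9.99998046e-01]] [ 0.266583   -0.32148477 -0.22798013] 0.1
```

View pics/top0.png

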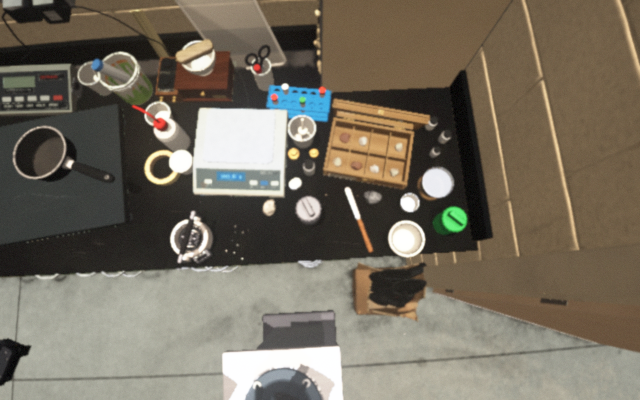

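View pics/side0.png

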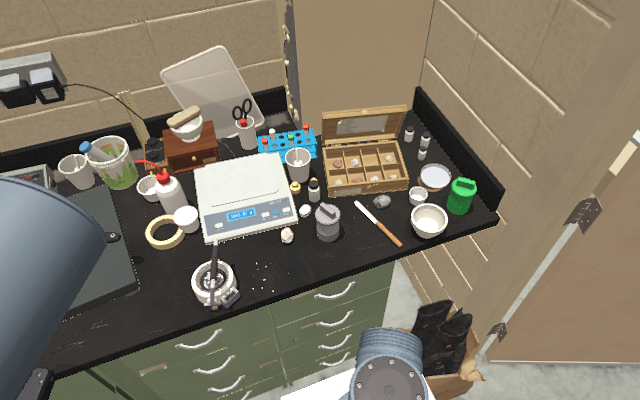

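The mill is at top (190,239) and side (214,282), with its handle upright. There are two cup-shaped things: the grey one at top (308,208) / side (328,222), and the green one at top (453,220) / side (461,196). The grey one with the bar fits and the green is excluded, so I'll confirm it in enlarged crops.

Run:
```python
import cv2,pickle,numpy as np
d=pickle.load(open("c0.pkl","rb"))
def crop(n,u,v,w,h,s): 
    c=d[n]["color"][v:v+h,u:u+w,::-1]; return cv2.resize(c,(w*s,h*s),interpolation=cv2.INTER_CUBIC)
a=np.hstack([crop("top",155,200,70,50,6)[:, :400],crop("top",275,180,66,50,6)[:,:396]])
b=np.hstack([crop("side",180,235,70,75,4),crop("side",295,190,70,75,4)])
cv2.imwrite("pics/cropt.png",a)
b=np.hstack([crop("side",180,235,66,75,6),crop("side",295,190,66,75,6)])
cv2.imwrite("pics/crops.png",b)
```

```text
(no output)
```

View pics/cropt.png

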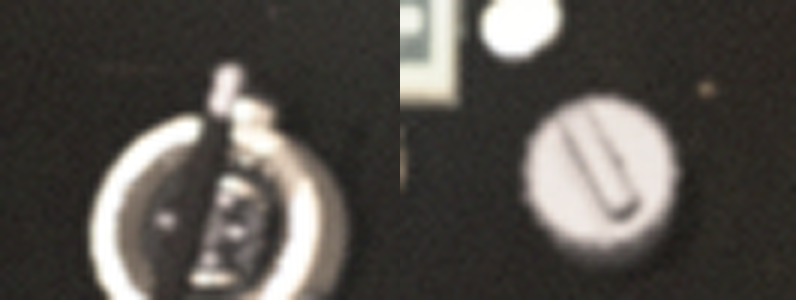

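View pics/crops.png

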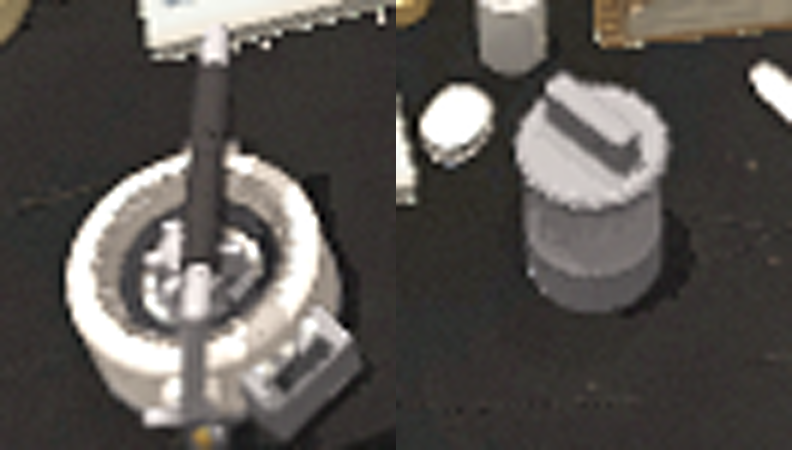

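The crops confirm it: the grey cup has its bar on a round lid (top crop 600,172; side crop 592,137), and the mill's handle stands upright over the well. Next, rough positions.

```bash
cat > h.py <<'E'
import numpy as np,cv2,pickle
def ray(c,u,v):
    D=np.array([c["k1"],0,0,0,0.])
    p=cv2.undistortPoints(np.array([[[u,v]]],float),c["mtx"],D)[0,0]
    P=c["pose"]; return P[:3,3],P[:3,:3]@np.array([p[0],p[1],1])
def atz(c,u,v,z):
    o,r=ray(c,u,v); return (o+r*(z-o[2])/r[2]).round(4)
def proj(c,X):
    P=np.linalg.inv(c["pose"]); X=np.atleast_2d(X)
    q=X@P[:3,:3].T+P[:3,3]
    return cv2.projectPoints(q,np.zeros(3),np.zeros(3),c["mtx"],np.array([c["k1"],0,0,0,0.]))[0][:,0]
E
python3 - <<'E'
from h import *
d=pickle.load(open("c0.pkl","rb")); t,s=d["top"],d["side"]
T=lambda u,v,z:atz(t,u/6+155,v/6+200,z)
S=lambda u,v,z:atz(s,u/6+180,v/6+235,z)
print("lid",atz(t,200/6+275,172/6+180,.093),atz(s,196/6+295,137/6+190,.093))
print("bar",atz(t,170/6+275,118/6+180,.118),atz(t,225/6+275,208/6+180,.118),atz(s,166/6+295,82/6+190,.118),atz(s,236/6+295,140/6+190,.118))
print("grip far/near",T(230,75,.128),S(216,32,.128),S(197,285,.128))
print("mill rim",S(197,260,.058))
import cv2
a=cv2.resize(t["color"][205:275,155:235,::-1],(800,700))[:600]
E
```

```text
lid [ 0.5162 -0.0977  0.093 ] [ 0.5192 -0.0991  0.093 ]
bar [ 0.536  -0.0865  0.118 ] [ 0.4952 -0.1082  0.118 ] [ 0.5349 -0.0912  0.118 ] [ 0.494  -0.1083  0.118 ]
grip far/near [0.5163 0.1969 0.128 ] [0.5168 0.1966 0.128 ] [0.4052 0.2275 0.128 ]
mill rim [0.4587 0.2313 0.058 ]
```

Emit:
step_arm --pt "-1 0.1 -0.18 0.04 0.033" --pt "-1 0.2 -0.36 0.08 0.033" --pt "-1 0.3 -0.54 0.08 0.033" --pt "-1 0.4 -0.72 0.08 0.033" --pt "-1 0.45 -0.9 0.08 0.033" --pt "-1 0.45 -0.9 0.08 0.033" --pt "-1 0.45 -0.9 0.08 0.033"

```text
time_s: 0.8
position: [0.3421, 0.3554, 0.2505]
tcp_rot: [[-0.962, 0.272, -0.001], [0.272, 0.962, 0.0], [0.001, -0.0, -1.0]]
force: [-0.6, -0.1, 0.0]
opening: 0.445
grasp_force: 0.0
```

Emit:
step_arm --pt "-1 0.1 -0.18 0 0" --pt "-1 0.2 -0.36 0 0" --pt "-1 0.3 -0.54 0 0" --pt "-1 0.4 -0.74 0 0" --pt "-1 0.4 -0.74 0 0" --pt "-1 0.4 -0.74 0 0" --pt "-1 0.4 -0.74 0 0"

```text
time_s: 1.5
position: [0.4411, 0.173, 0.2503]
tcp_rot: [[-0.964, 0.268, -0.001], [0.268, 0.964, 0.001], [0.001, 0.001, -1.0]]
force: [-0.6, 0.4, 1.1]
opening: 0.008
grasp_force: 0.0
```

Run:
```python
from rig import *
import cv2,pickle
c=capture("wrist"); pickle.dump(c,open("w1.pkl","wb"))
cv2.imwrite("pics/w1.png",c["color"][:,:,::-1]); print(c["mtx"][0],c["mtx"][1],c["k1"],c["pose"].round(3).tolist())
s=read_state();print(s["position"],s["tcp_rot"].round(3).tolist(),s["joint_positions"],s["time_s"])
```

```text
[294.74124454   0.         321.90017866] [  0.         294.74124454 199.70072915] -0.008630616957330153 [[0.268, 0.922, 0.281, 0.364], [0.963, -0.256, -0.078, 0.193], [0.0, 0.292, -0.956, 0.404], [0.0, 0.0, 0.0, 1.0]]
[0.44085616 0.17321389 0.25033964] [[-0.964, 0.267, -0.001], [0.267, 0.964, 0.001], [0.001, 0.0, -1.0]] [ 7.86609088e+00  1.70406040e+01  1.01738395e+02  5.47399488e-02
  6.12761555e+01 -6.66982627e+01] 1.55
```

View pics/w1.png

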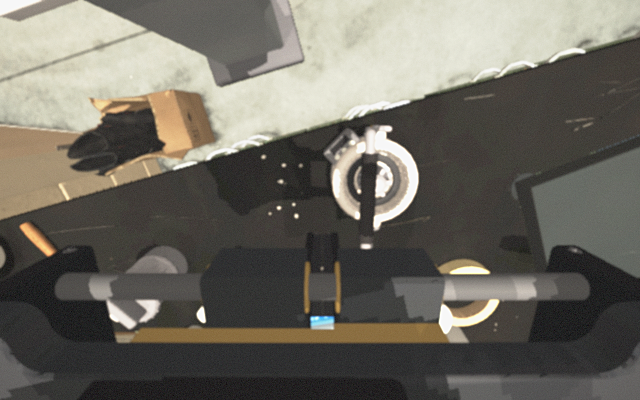

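The wrist view shows the mill at (375,180), with the handle's ends at about (371,130) and (366,245), in line with the image columns. I'll enlarge it.

Run:
```python
import cv2,pickle
c=pickle.load(open("w1.pkl","rb"))
a=c["color"][118:253,310:440,::-1]
a=cv2.resize(a,(580,600),interpolation=cv2.INTER_CUBIC)
cv2.imwrite("pics/w1c.png",a)
```

```text
(no output)
```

View pics/w1c.png

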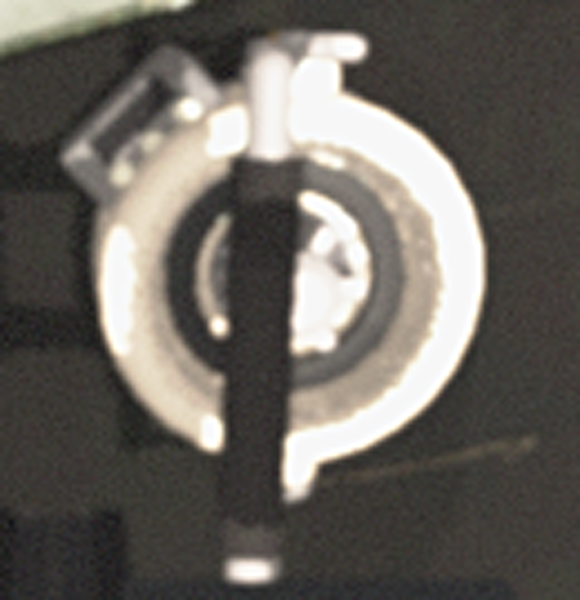

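Run:
```python
from h import *
c=pickle.load(open("w1.pkl","rb"))
W=lambda u,v,z:atz(c,u/4.4615+310-.4,v/4.444+118-.4,z)
print("rim c",W(290,276,.058),"l",W(95,276,.058),"r",W(486,276,.058),"top",W(290,85,.058),"bot",W(290,468,.058))
m=W(290,276,.058)
for z in(.128,.126,.122):
  a,b=W(267,165,z),W(254,525,z); e=b-a
  print(z,a,b,np.linalg.norm(e),np.degrees(np.arctan2(e[1],e[0])),(a+b)/2-m)
print("drive tip c",W(285,275,.06))
from scipy.optimize import least_squares
d=pickle.load(open("c0.pkl","rb")); t,s=d["top"],d["side"]
obs=[(c,310+267/4.46,118+165/4.44,'n'),(c,310+254/4.46,118+525/4.44,'f'),(c,310+290/4.46,118+276/4.44,'c'),(s,180+197/6,235+260/6,'c'),(t,155+228/6,200+92/6,'f'),(s,180+214/6,235+63/6,'f'),(s,180+199/6,235+262/6,'n')]
def pts(p):
  x,y,w,b=p; R=np.array([[np.cos(w),-np.sin(w)],[np.sin(w),np.cos(w)]]); g=88e-3
  q={}
  for k,my in(('n',.046),('f',-.046)):
    q[k]=[*(R@[g*np.sin(b),my]+[x,y]),.04+g*np.cos(b)]
  q['c']=[x,y,.058]; return q
def f(p):
  q=pts(p); return np.concatenate([proj(k,q[n])[0]-[u-.4,v-.4] for k,u,v,n in obs])
r=least_squares(f,[.459,.228,np.radians(74.5),0],loss="soft_l1"); print(r.x,np.degrees(r.x[2:]),f(r.x).round(1)); q=pts(r.x);print(q)
```

```text
rim c [0.4584 0.2325 0.058 ] l [0.4444 0.1818 0.058 ] r [0.4726 0.2835 0.058 ] top [0.4088 0.2435 0.058 ] bot [0.5129 0.2203 0.058 ]
0.128 [0.4146 0.225  0.128 ] [0.4942 0.2038 0.128 ] 0.08237475341389491 -14.913495445999779 [-0.004  -0.0181  0.07  ]
0.126 [0.415  0.2252 0.126 ] [0.4952 0.2039 0.126 ] 0.0829802988666587 -14.873596584998369 [-0.0033  -0.01795  0.068  ]
0.122 [0.4157 0.2257 0.122 ] [0.4971 0.2041 0.122 ] 0.08421710040128427 -14.861298468136932 [-0.002  -0.0176  0.064 ]
drive tip c [0.4573 0.231  0.06  ]
[ 0.46263885  0.2315857   1.31412693 -0.21009946] [ 75.29392669 -12.03781228] [-0.1 -1.6 -0.1  6.6  0.   3.4 -0.  -0.9 -1.1  3.1 -0.1  1.   0.4  1.3]
{'n': [np.float64(0.41348665692593334), np.float64(0.22551147849923667), np.float64(0.12606489554762215)], 'f': [np.float64(0.502472815051988), np.float64(0.2021563150023824), np.float64(0.12606489554762215)], 'c': [np.float64(0.4626388451675856), np.float64(0.23158569823794145), 0.058]}
```

Emit:
step_arm --pt "-1 0 0 -0.2 0" --pt "-1 0 0 -0.4 0" --pt "-1 0 0 -0.496 0" --pt "-1 0 0 -0.496 0" --pt "-1 0.02 0.07 -0.496 0" --pt "-1 0.035 0.13 -0.496 0" --pt "-1 0.05 0.19 -0.496 0" --pt "-1 0.065 0.24 -0.496 0" --pt "-1 0.08 0.3 -0.496 0" --pt "-1 0.094 0.352 -0.496 0" --pt "-1 0.094 0.352 -0.496 0"

```text
time_s: 2.65
position: [0.4664, 0.2614, 0.1268]
tcp_rot: [[-0.964, 0.267, 0.002], [0.267, 0.964, 0.001], [-0.002, 0.002, -1.0]]
force: [-0.1, 0.5, -0.0]
opening: 0.009
grasp_force: 0.0
```

Run:
```python
from rig import *
import cv2,numpy as np
c=capture("side")["color"][215:315,165:285,::-1]
w=capture("wrist")["color"][90:300,250:470,::-1]
cv2.imwrite("pics/s2.png",np.hstack([cv2.resize(c,(400,400)),cv2.resize(w,(400,400))]))
print(read_state()["position"])
```

```text
[0.4652834  0.25972725 0.12646762]
```

View pics/s2.png

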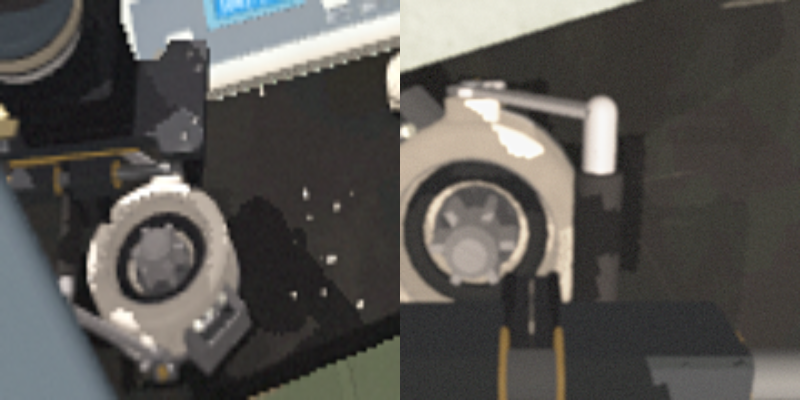

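The handle has swung out to the left (grip at wrist-crop 600,150; side-crop 75,300), leaving the drive teeth clear to see. I'll continue along the arc.

Emit:
step_arm --pt "-1 0.019 0.069 -0.052 0" --pt "-1 0.03 0.11 -0.09 0" --pt "-1 0.042 0.154 -0.128 0" --pt "-1 0.047 0.17 -0.155 0" --pt "-1 0.049 0.181 -0.184 0" --pt "-1 0.051 0.19 -0.215 0" --pt "-1 0.053 0.197 -0.244 0" --pt "-1 0.055 0.204 -0.275 0" --pt "-1 0.055 0.204 -0.284 0" --pt "-1 0.055 0.204 -0.284 0"

```text
time_s: 3.75
position: [0.4787, 0.3101, 0.0549]
tcp_rot: [[-0.963, 0.269, -0.001], [0.269, 0.963, -0.001], [0.001, -0.001, -1.0]]
force: [0.8, -0.3, 0.1]
opening: 0.006
grasp_force: 0.0
```

Emit:
step_arm --pt "-1 0 0 -0.01 0" --pt "-1 0 0 -0.02 0" --pt "-1 0 0 -0.02 0"

```text
time_s: 4.05
position: [0.4796, 0.3105, 0.0528]
tcp_rot: [[-0.963, 0.269, 0.002], [0.269, 0.963, 0.001], [-0.001, 0.001, -1.0]]
force: [-2.2, -0.7, 12.5]
opening: 0.009
grasp_force: 6.4
```

Emit:
step_arm --pt "-1 0 0 0.2 0" --pt "-1 0 0 0.4 0" --pt "0 -0.04 -0.14 0.6 0" --pt "1 -0.1 -0.34 0.788 0" --pt "1 -0.154 -0.55 0.788 0" --pt "1 -0.154 -0.55 0.788 0" --pt "1 -0.154 -0.55 0.788 0"

```text
time_s: 4.75
position: [0.4399, 0.1704, 0.2492]
tcp_rot: [[-0.962, 0.272, 0.002], [0.272, 0.962, -0.001], [-0.002, 0.0, -1.0]]
force: [0.7, -0.2, 0.6]
opening: 0.376
grasp_force: 0.0
```

Run:
```python
from rig import *
import cv2,pickle,numpy as np
c=capture("wrist"); pickle.dump(c,open("w2.pkl","wb"))
from h import proj
u,v=proj(c,[.4597,.232,.058])[0]; print(u,v)
u0,v0=int(u)-40,int(v)-42; print(u0,v0)
cv2.imwrite("pics/w2c.png",cv2.resize(c["color"][v0:v0+84,u0:u0+112,::-1],(784,588),interpolation=cv2.INTER_CUBIC))
print(read_state()["position"])
```

```text
377.1354892047763 180.59356023936468
337 138
[0.4406057  0.1717744  0.24856091]
```

View pics/w2c.png

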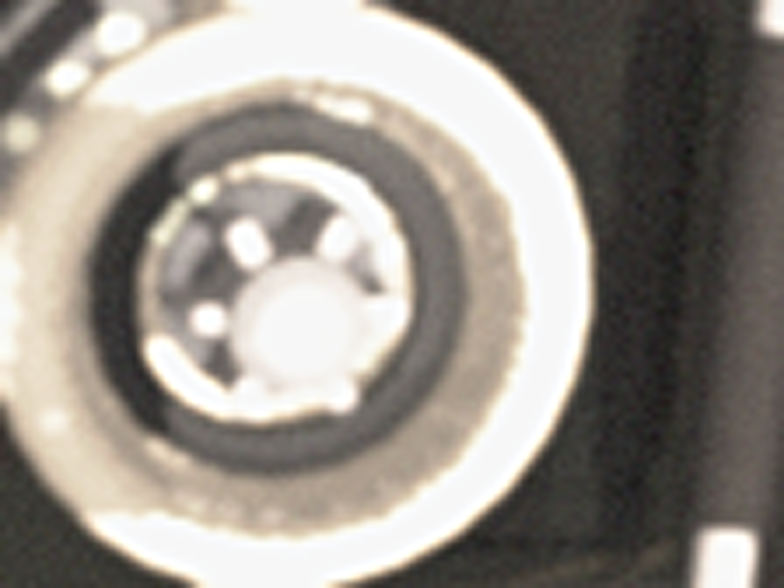

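Run:
```python
from h import *
c=pickle.load(open("w2.pkl","rb"))
W=lambda u,v,z:atz(c,u/7+337-.43,v/7+138-.43,z)[:2]
T=np.array([W(u,v,.06) for u,v in[(245,240),(340,238),(208,320),(345,395),(245,392),(388,308)]])
print(T.round(4).tolist(),T.mean(0))
m=T[[0,1,2]]
# fit circle r=15.5 hex
from scipy.optimize import least_squares
def f(p):
    a=np.array([p[2]+k*np.pi/3 for k in(0,0,0,0,0,0)])
    r=[]
    for q in T:
        d=q-p[:2]; th=np.arctan2(d[1],d[0])-p[2]; k=np.round(th/(np.pi/3)); a=p[2]+k*np.pi/3
        r+=list(d-p[3]*np.array([np.cos(a),np.sin(a)]))
    return r
for a0 in(0,15,30,45):
    r=least_squares(f,[*T.mean(0),np.radians(a0),.0155]); print(r.x,np.degrees(r.x[2])%60,r.cost*1e6)
print("nose",W(305,325,.07),"mouth",W(298,308,.058),"extremes",W(592,300,.058),W(290,585,.058),"grip ends",)
print(W(755,530,.037),np.linalg.norm(W(592,300,.058)-r.x[:2]))
# arrows: project model
for x,y in[(.4597,.232),tuple(r.x[:2])]:
  an=np.radians(np.arange(0,360,90)+75)
  P=np.c_[x+.052*np.cos(an),y+.052*np.sin(an),np.full(4,.058)]
  print(((proj(c,P)+.43-[337,138])*7).round().tolist(), ((proj(c,[x,y,.07])+.43-[337,138])*7).round().tolist())
```

```text
[[0.447, 0.2278], [0.451, 0.2433], [0.4588, 0.2185], [0.4783, 0.2383], [0.473, 0.2217], [0.4651, 0.2486]] [0.4622     0.23303333]
[0.4622     0.23303333 0.30441644 0.01576195] 17.44177716272596 2.0889973658462107
[0.4622     0.23303333 0.30441644 0.01576195] 17.441777152434124 2.0889973658462124
[0.4622     0.23303333 0.30441644 0.01576195] 17.441777151357442 2.088997365846216
[0.4622     0.23303333 0.30441642 0.01576195] 17.44177582233274 2.0889973658470153
nose [0.4612 0.233 ] mouth [0.4615 0.2341] extremes [0.4739 0.2829] [0.5109 0.2216] grip ends
[0.533  0.3103] 0.051220839942782315
[[587.0, 297.0], [297.0, -8.0], [-19.0, 305.0], [272.0, 584.0]] [[297.0, 318.0]]
[[596.0, 309.0], [306.0, 6.0], [-10.0, 317.0], [281.0, 595.0]] [[306.0, 330.0]]
```

Handle is down on its stop (grip at crop 740,300), and the drive teeth show at crop (245,240), (340,238) and (208,320). The drive is at about (0.4617, 0.2328), with teeth at about 17° mod 60. Next, hover over the cup.

Emit:
step_arm --pt "1 0.06 -0.18 0 0.045" --pt "1 0.12 -0.36 0 0.09" --pt "1 0.18 -0.54 0 0.135" --pt "1 0.24 -0.72 0 0.18" --pt "1 0.3 -0.9 0 0.228" --pt "1 0.308 -1 0 0.228" --pt "1 0.308 -1 0 0.228"

```text
time_s: 5.5
position: [0.5203, -0.0811, 0.247]
tcp_rot: [[-0.905, -0.426, 0.002], [-0.426, 0.905, -0.002], [-0.001, -0.003, -1.0]]
force: [0.5, 0.3, 0.3]
opening: 0.98
grasp_force: 0.0
```

Emit:
step_arm --pt "1 0 -0.08 -0.04 0" --pt "1 0 -0.08 -0.04 0" --pt "1 0 -0.08 -0.04 0"

```text
time_s: 5.8
position: [0.5175, -0.0957, 0.237]
tcp_rot: [[-0.903, -0.43, -0.001], [-0.43, 0.903, 0.002], [0.001, 0.002, -1.0]]
force: [-0.0, 0.5, -0.4]
opening: 1.001
grasp_force: 0.0
```

Run:
```python
from rig import *
import cv2,pickle,numpy as np
c=capture("wrist"); pickle.dump(c,open("w3.pkl","wb"))
from h import proj
u,v=proj(c,[.5177,-.0985,.105])[0]; print(u,v)
u0,v0=int(u)-56,int(v)-42; print(u0,v0)
cv2.imwrite("pics/w3c.png",cv2.resize(c["color"][v0:v0+84,u0:u0+112,::-1],(784,588),interpolation=cv2.INTER_CUBIC))
s=read_state();print(s["position"],np.degrees(np.arctan2(*s["tcp_rot"][[1,0],1])),s["joint_positions"].round(1))
```

```text
320.7738324303791 192.6860137295289
264 150
[ 0.51759893 -0.09550105  0.23729797] 115.49717020245737 [-2.270e+01  2.220e+01  9.570e+01  1.000e-01  6.220e+01 -1.382e+02]
```

View pics/w3c.png

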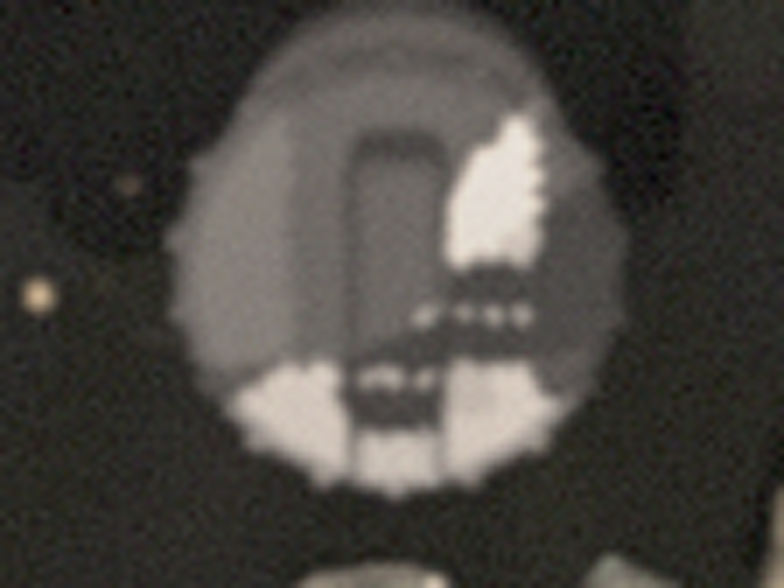

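The bar runs straight up the image (crop columns 347–442, from row 130 to about 480), and the lid spans 168–628, so the bar is aligned with the tool.

Run:
```python
from h import *
c=pickle.load(open("w3.pkl","rb"))
W=lambda u,v,z:atz(c,u/7+264-.43,v/7+150-.43,z)
print("bar",W(399,150,.118),W(397,480,.118),"edges",W(349,200,.118),W(440,200,.118),W(350,450,.118),W(442,450,.118))
l,r=W(168,270,.09),W(628,270,.09);print("lid",(l+r)/2,np.linalg.norm(l-r))
```

```text
bar [ 0.4954 -0.1093  0.118 ] [ 0.5382 -0.0893  0.118 ] edges [ 0.5045 -0.1124  0.118 ] [ 0.4992 -0.1013  0.118 ] [ 0.5369 -0.0972  0.118 ] [ 0.5314 -0.0855  0.118 ]
lid [ 0.51715 -0.0992   0.09   ] 0.06928816637781667
```

Emit:
step_arm --pt "0.2 0 -0.014 -0.16 0" --pt "0 0 -0.014 -0.32 0" --pt "0 0 -0.014 -0.46 0" --pt "0 0 -0.014 -0.52 0" --pt "0 0 -0.014 -0.532 0" --pt "0 0 -0.014 -0.532 0"

```text
time_s: 6.45
position: [0.5179, -0.0997, 0.1047]
tcp_rot: [[-0.902, -0.431, -0.0], [-0.431, 0.902, 0.0], [-0.0, 0.0, -1.0]]
force: [0.2, 0.3, 0.2]
opening: 0.55
grasp_force: 0.0
```

Emit:
step_arm --pt "-1 0 0 0 0" --pt "-1 0 0 0 0" --pt "-1 0 0 0 0" --pt "-1 0 0 0 0" --pt "-1 0 0 0 0" --pt "-1 0 0 0 0" --pt "-1 0 0 0 0" --pt "-1 0 0 0 0"

```text
time_s: 7.25
position: [0.5175, -0.1005, 0.1046]
tcp_rot: [[-0.903, -0.43, -0.0], [-0.43, 0.903, 0.0], [0.0, 0.0, -1.0]]
force: [0.3, 1.0, 1.0]
opening: 0.159
grasp_force: 30.0
```

Emit:
step_arm --pt "-1 0 0 0.1 0" --pt "-1 0 0 0.25 0" --pt "-1 0 0 0.4 0" --pt "-1 0 0 0.48 0" --pt "-1 0 0 0.48 0"

```text
time_s: 7.75
position: [0.5194, -0.1015, 0.2271]
tcp_rot: [[-0.903, -0.43, 0.006], [-0.43, 0.903, -0.003], [-0.005, -0.005, -1.0]]
force: [0.2, -0.4, -3.1]
opening: 0.161
grasp_force: 30.0
```

Emit:
step_arm --pt "-1 -0.015 0.08 0 0" --pt "-1 -0.04 0.2 0 -0.02" --pt "-1 -0.07 0.35 0 -0.045" --pt "-1 -0.1 0.5 0 -0.045" --pt "-1 -0.13 0.65 0 -0.045" --pt "-1 -0.16 0.8 0 -0.045" --pt "-1 -0.18 0.92 0 -0.045" --pt "-1 -0.18 0.92 0 -0.045"

```text
time_s: 8.55
position: [0.4698, 0.1325, 0.2225]
tcp_rot: [[-0.953, -0.302, -0.005], [-0.302, 0.953, 0.001], [0.004, 0.003, -1.0]]
force: [-0.5, -1.4, -3.1]
opening: 0.158
grasp_force: 30.0
```

Emit:
step_arm --pt "-1 -0.02 0.15 0 0" --pt "-1 -0.04 0.3 0 0" --pt "-1 -0.05 0.4 0 0" --pt "-1 -0.05 0.416 0 0" --pt "-1 -0.05 0.416 0 0" --pt "-1 -0.05 0.416 0 0" --pt "-1 -0.05 0.416 0 0"

```text
time_s: 9.25
position: [0.4602, 0.2321, 0.2241]
tcp_rot: [[-0.955, -0.297, -0.001], [-0.297, 0.955, -0.001], [0.001, -0.0, -1.0]]
force: [-0.4, -0.6, -3.0]
opening: 0.156
grasp_force: 30.0
```

Run:
```python
from rig import *
import cv2,pickle,numpy as np
ps=[]
d={n:capture(n) for n in("side","wrist","top")}
pickle.dump(d,open("c4.pkl","wb"))
a=cv2.resize(d["side"]["color"][190:310,165:285,::-1],(400,400),interpolation=cv2.INTER_CUBIC)
b=cv2.resize(d["wrist"]["color"][90:290,220:420,::-1],(400,400),interpolation=cv2.INTER_CUBIC)
cv2.imwrite("pics/p4.png",np.hstack([a,b]))
s=read_state();print(s["position"],np.degrees(np.arctan2(*s["tcp_rot"][[1,0],1])),s["time_s"],s["force"],s["moment"])
```

```text
[0.46032382 0.23250195 0.2245047 ] 107.2697750770172 9.4 [ 0.3789911  -0.03599359 -3.1694731 ] [ 0.08402042  0.03723001 -0.03819031]
```

View pics/p4.png

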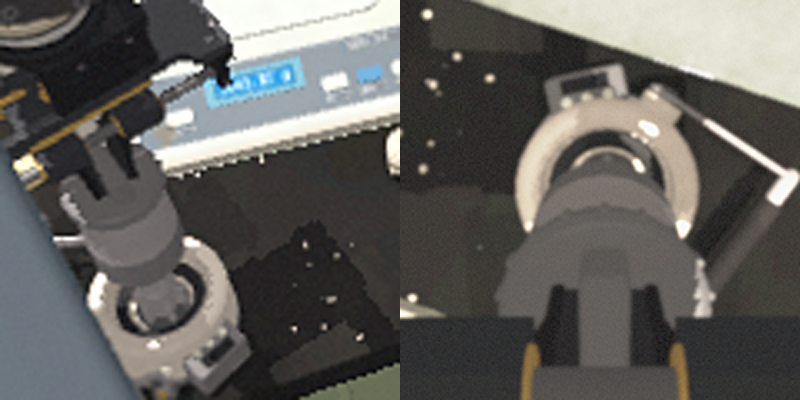

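The cup hangs upright over the drive (side-crop 155,300) and the handle is still down (wrist-crop 740,240). I'll lower it.

Emit:
step_arm --pt "-1 0.005 0.001 -0.07 0" --pt "-1 0.005 0.001 -0.14 0" --pt "-1 0.005 0.001 -0.19 0" --pt "-1 0.005 0.001 -0.21 0" --pt "-1 0.005 0.001 -0.22 0" --pt "-1 0.005 0.001 -0.23 0" --pt "-1 0.005 0.001 -0.23 0"

```text
time_s: 10.1
position: [0.4616, 0.2336, 0.1673]
tcp_rot: [[-0.955, -0.298, 0.001], [-0.298, 0.955, 0.0], [-0.001, -0.0, -1.0]]
force: [0.4, 0.6, -2.9]
opening: 0.159
grasp_force: 30.0
```

Emit:
step_arm --pt "-1 0 0 -0.008 0" --pt "-1 0 0 -0.016 0" --pt "-1 0 0 -0.024 0" --pt "-1 0 0 -0.032 0" --pt "-1 0 0 -0.032 0"

```text
time_s: 10.6
position: [0.4612, 0.2336, 0.1588]
tcp_rot: [[-0.954, -0.298, -0.0], [-0.298, 0.954, -0.0], [0.0, -0.0, -1.0]]
force: [0.7, 0.2, -2.7]
opening: 0.157
grasp_force: 30.0
```

Emit:
step_arm --pt "-1 0 0 -0.008 0" --pt "-1 0 0 -0.016 0" --pt "-1 0 0 -0.024 0" --pt "-1 0 0 -0.03 0" --pt "-1 0 0 -0.03 0"

```text
time_s: 11.1
position: [0.4613, 0.2336, 0.1513]
tcp_rot: [[-0.954, -0.298, -0.0], [-0.298, 0.954, -0.0], [0.0, -0.0, -1.0]]
force: [-0.6, 0.2, -2.7]
opening: 0.158
grasp_force: 30.0
```

Meshed: the cup underside is at about 46.7 mm with no contact force. Now press.

Emit:
step_arm --pt "-1 0 0 -0.006 0" --pt "-1 0 0 -0.012 0" --pt "-1 0 0 -0.018 0" --pt "-1 0 0 -0.024 0" --pt "-1 0 0 -0.028 0" --pt "-1 0 0 -0.028 0"

```text
time_s: 11.7
position: [0.4616, 0.2337, 0.1456]
tcp_rot: [[-0.954, -0.298, 0.001], [-0.298, 0.954, 0.0], [-0.001, -0.0, -1.0]]
force: [-2.3, -1.0, 8.7]
opening: 0.159
grasp_force: 30.0
```

Emit:
step_arm --pt "-1 0 0 -0.004 0" --pt "-1 0 0 -0.008 0" --pt "-1 0 0 -0.008 0" --pt "-1 0 0 -0.008 0"

```text
time_s: 12.1
position: [0.462, 0.2338, 0.1454]
tcp_rot: [[-0.954, -0.298, 0.003], [-0.298, 0.954, 0.001], [-0.003, -0.0, -1.0]]
force: [-4.8, -1.6, 19.6]
opening: 0.159
grasp_force: 30.0
```

Run:
```python
from rig import *
s=read_state();print(s["position"],s["force"],s["moment"],s["grasp_force"])
print(hand_in())
```

```text
[0.4619598  0.23384753 0.14537045] [-4.75180876 -1.60965777 19.55111293] [-0.25518991  0.9801772  -0.00946971] 30.003072023391724
the job is handed in; nothing more can be done
None
```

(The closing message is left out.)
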